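Hold the recessed reset of the vibrator control unit

TASK

The control unit of the casting vibrator has tripped. Swing its carry handle up and over to the back until it clicks into its end detent, so the top panel is clear; then draw the slim pin punch from the wooden stand, put its pin straight down through the collared hole in the top panel and push the reset button beneath all the way down. Finish while still gripping the punch and holding the button down (I switch the mains on meanwhile), and leave the two other tools in the stand and the things on the bench where they are.

Things in the scene. Friction and masses are not known exactly. Their poses are not given: they have to be found in the camera images.
- unit: the control unit, fixed: a grey case 180 (x) x 170 (y) x 85 mm high with a flat aluminium top panel at 85 mm. Origin on the bench under its centre; x to its back, y to its left, z up; the front with knob and rocker faces -x. Two round black fuse caps 13 mm high stand on the panel, right rear (x +55, y -25 and -55 mm); they play no part.
- handle (a joint): swing of the U-shaped carry handle, rad: 0 = folded forward over the front of the panel, 2.05 = end stop at the back. The pivot rubs (lifting takes about 2 N at the grip) and holds the handle where it is left. A spring plunger resists from about 1.45 on (2 to 3 N at the grip), with its crest at 1.78; from about 1.9 on the handle snaps home to 2.05 and stays there.
- handle_grip (a point): centre of the handle's round black grip: 20 mm thick, 124 mm long, parallel to the unit's y axis, on a radius of 112 mm round the pivot axis. Folded (joint 0) its axis is 29 mm above the panel, 104 mm ahead of and 41 mm above the pivot; at 2.05 it is 85 mm behind and 73 mm above it. Turns with the handle.
- handle_pivot (a point): point on the handle's pivot axis, in the unit's middle plane, 73 mm above the bench, 40 mm behind the unit's origin. The axis runs along the unit's y; growing joint values carry the grip from the front (-x) up and over to the back (+x).
- reset_hole (a point): centre of the mouth of the reset hole, 88 mm above the bench, on top of a flat dark steel collar (25 mm outside, 3 mm high). The bore is 14 mm wide, vertical, unit x -60, y +30 mm, right below the folded grip. The pale button's top lies 25 mm below this point. Its axes are those of the unit.
- reset (a joint): travel of the recessed reset button, m: 0 = up, 0.005 = all the way down. Button 12 mm across; spring 3 N at first, 5 N when fully down; it springs back when let go.
- stand: wooden tool stand, fixed: a block 56 (x) x 146 (y) mm on a base of 78 x 168 mm, top at 85 mm, three round holes of 14.5 mm, 68 mm deep, in a row along its y at -45, 0 and +45 mm; each holds one upright tool, which tool in which hole varies. Origin on the bench under the centre, z up.
- pin_punch: the slim pin punch, steel, about 0.11 kg, 142 mm long, standing point down in a hole of the stand, top 74 mm above the stand's top. Round shank 13 mm with fine knurled rings and a small chamfered head; below it (hidden in the hole) the pin, 6 mm thick, 46 mm long with a flat end. Origin at the end of the pin, z along the shank towards the head.
- punch_tip (a point): the flat end of the pin (the punch's lowest point while it stands)
- punch_head (a point): the top of the punch's head, 142 mm from the tip
- centre_punch: stout centre punch with a thick smooth round head 23 mm across, standing in the stand, top 46 mm above it. Not to be used. Origin at its lower end, z up.
- cold_chisel: flat cold chisel, head of 13 x 24 mm section with a small round knob, standing in the stand, top 66 mm above it. Not to be used. Origin at its lower end, z up.
- masking_tape: loose roll of masking tape, 100 mm across, 25 mm high, behind the work; stays. Origin under its centre.
- screw_box: loose box of screws, 62 x 82 x 36 mm, behind the work; stays. Origin under its centre.
- scrub_brush: loose wooden scrub brush, 150 x 62 x 34 mm, at the left edge; stays. Origin under its centre.

How it is judged (in metres and radians):
On the way, in this order (a step that is already met when the one before it is completed fails the run):
1. the carry handle is seated in its rear detent (value of joint handle above 1.97 rad), for 0.3 s.
2. the pin punch is held clear above the stand, the handle still seated (value of joint handle above 1.97 rad and contact force between the fingers and pin_punch above 1 N and height (world z) of punch_tip above 0.09 m), for 0.1 s.
3. the pin holds the reset button down through the hole (value of joint handle above 1.97 rad and contact force between the fingers and pin_punch above 1 N and value of joint reset above 0.004 m and horizontal distance between punch_tip and reset_hole below 0.008 m and z of punch_tip in the frame of reset_hole below -0.026 m and contact force between pin_punch and unit above 1.5 N and angle between pin_punch's own z axis and vertical below 0.25 rad), for 0.5 s.
At the end, for the whole second after the job is handed in: Handle seated at the back (1.97 rad or more); the punch, gripped and within 0.25 rad of upright, has its pin in the reset hole and keeps the button at least 4 of its 5 mm down; other stand tools within 20 mm, loose things within 30 mm of where they were (all of step 3 and velocity of joint reset below 0.01 m/s and distance of each of centre_punch, cold_chisel from where it was at the start of the episode below 0.02 m and distance of each of masking_tape, screw_box, scrub_brush from where it was at the start of the episode below 0.03 m); the arm keeps its last pose, push and grip.
It fails at once if the centre punch is drawn or knocked from its hole (distance of centre_punch from where it was at the start of the episode above 0.03 m).
It fails at once if the cold chisel is drawn or knocked from its hole (distance of cold_chisel from where it was at the start of the episode above 0.03 m).
It fails at once if the masking tape is shoved about (distance of masking_tape from where it was at the start of the episode above 0.04 m).
It fails at once if the screw box is shoved about (distance of screw_box from where it was at the start of the episode above 0.04 m).
It fails at once if the scrub brush is shoved about (distance of scrub_brush from where it was at the start of the episode above 0.04 m).
It also fails if it takes over 54 s, if anything falls off the work surface, if the arm or the gripper's body presses on something with over 40 N, if the wrist force passes 120 N, or if a joint passes its speed limit or range.

ROBOT

A 6-joint arm with a two-finger parallel gripper is mounted at the origin on a cart in front of the work surface, level with it; the furniture and walls round the work are solid. World frame = base frame: x ahead of the robot, y to its left, z up, the work surface at z = 0. Lengths are in mm, angles in rad, forces in N, time in s.
With the tool pointing down it reaches from about 350 to 775 mm from the base axis. Payload 5.5 kg.
Tool frame: the origin (TCP) lies midway between the tips of the shut fingers; the grasp point (between the pads) lies 19 mm behind it; z points along the fingers, y is the line along which they close (so a half turn about z gives the same grasp; the last joint's range is limited). The gripper opens to 85 mm and grips with 20 to 120 N. Pads are 22 mm wide; open, the fingers measure 114 mm over their backs; the gripper's body (76 mm by 85 mm) begins 54 mm behind the grasp point. The pads swing forward as they close: fully open they stand 13 mm farther back than shut.
Start: joints at [-1.277, 0.313, 0.046, 1.304, 0, 1.431], TCP at [241.686, -521.785, 231.323] pointing down, gripper open.
Joint ranges: [-2.76, 2.76], [-0.86, 1.69], [-1.03, 1.26], [-2.2, 2.34], [-1.47, 1.5], [-3.14, 3.14]. Speed limits (rad/s): [2.57, 2.57, 3.14, 3.14, 3.14, 3.14].

INTERFACE

Orientations are given as a rotation vector (axis times angle).
In Python, from bench import bot gives the robot as it stands. The module is installed in compiled form; this text tells all that it offers.
- The arm moves only by the tool send_rows, never from a script. Its argument "series" is a list of rows, each a list of 3 entries, a list of its own where there are three numbers: the opening, from 0 (shut) to 1 (fully open), then the shift along the tool's x, y, z in units of 0.02 m (1.0 is 0.02 m), then the turn, a rotation vector about the tool's x, y, z in units of 4 degrees (1.0 is 4 degrees). A call has 1 to 5 rows; each row shifts and turns the commanded pose from where the row before left it, along the tool's axes as they then stand; what a row does not reach is not made up. A row lasts 1/12 s, in which the tool goes at most 41.7 mm and 7.16 degrees, less where a joint would pass 70% of its speed; a pose out of reach is approached as far as the arm can. A call with a number of a shift or a turn outside -1 to 1 is refused whole. A call with a gripper value outside its range is refused whole. The fingers move at their own pace and stop on an object; the grip force is fixed at half the most. Time passes only in rows, so rows that do not move let the fingers close. It gives the time, the measured TCP pose, the force, the opening and the grip force at its end, in the units of the state.
- bot.sense(): the state, without advancing time (a new reading comes with each control period).
- bot.grab_frame(name): name is "scene" or "top" or "wrist"; returns a dict with "img" (420x560x3 uint8, red, green, blue), "mtx" (3x3 intrinsics, pixels), "k1" (the pictures are not rectified: a ray, as slopes to the right and down, at radius r is drawn at 1 + k1 r^2 times it, then the intrinsics apply), "R" (3x3) and "t" (3): a world point X has camera coordinates R X + t. Camera axes: x right, y down, z forward; pixel columns grow to the right and rows downward; lengths in mm; the calibration is good to about 2 mm. A picture is of the moment at which its call begins. There is no depth.
- bot.hand_in(): hands the job in; it is judged then, once.
The state is a dict: "clock": time; "joints": joint angles; "joint_velocities": joint speeds; "effort": joint torques, N m; "tcp_pos": TCP position; "eef_rot": TCP orientation; "wrist_force": force on the tool from outside, world axes, zero at the start; "moment": the same for the moment, N m; "width": opening from 0.0 (shut) to 1.0 (fully open); "grasp_force": force on a finger pad.
Only numpy, scipy, OpenCV 4.12 (cv2) and the standard library are available. Lean on these libraries where they do the work, as an engineer would, in place of code of your own. Each camera call takes 0.05 s, during which the arm holds its last target. There are 200 camera calls.

## Working session

There is one attempt and no reset: what is moved stays moved. The work goes in short steps, Python scripts to look and compute and a tool call to move; the robot and the scene stay as the last step left them, time stands still between calls to the robot, and variables do not carry over. Pictures are saved under pics/ and viewed, at most 10 in all, crops included, and the job is handed in when it is done.

Besides the shell and the picture viewer there is one more tool, called after "Call:" as name(argument=value, ...), one argument or row to a line, values as JSON. send_rows: Moves the arm, as the interface text tells. Shifts and turns lie within -1 to 1; 1 stands for 0.02 m of shift or 4 degrees of turn. Its arguments: {"type":"object","properties":{"series":{"type":"array"}},"required":["series"]}

```bash
mkdir -p pics; cat > h.py <<'E'
import numpy as np, cv2
from bench import bot
from scipy.spatial.transform import Rotation as Ro
def grab(n,fn=None):
    f=bot.grab_frame(n)
    if fn: cv2.imwrite('pics/'+fn,f['img'][:,:,::-1])
    return f
def ray(f,uv):
    K=np.array(f['mtx']);p=np.array([(uv[0]-K[0,2])/K[0,0],(uv[1]-K[1,2])/K[1,1]])
    q=p.copy()
    for _ in range(30): q=p/(1+f['k1']*(q@q))
    R=np.array(f['R']);t=np.array(f['t'])
    return -R.T@t, R.T@np.array([q[0],q[1],1])
def onz(f,uv,z):
    c,d=ray(f,uv); return c+d*(z-c[2])/d[2]
def proj(f,X):
    x=np.array(f['R'])@np.array(X)+np.array(f['t']); q=x[:2]/x[2]; q=q*(1+f['k1']*(q@q))
    K=np.array(f['mtx']); return np.array([K[0,0]*q[0]+K[0,2],K[1,1]*q[1]+K[1,2]])
E
python3 - <<'E'
from h import *
for n in('scene','top','wrist'):
    f=grab(n,n+'1.png'); print(n,(-np.array(f['R']).T@f['t']).round(),f['k1'],np.array(f['mtx'])[0,0])
print(bot.sense())
a=cv2.imread('pics/scene1.png')
E
```

```text
scene [1135. -499.  717.] -0.004292114845608584 417.774754330741
top [ 481.   53. 1060.] -0.08281246379707961 417.40936457713065
wrist [ 304. -493.  372.] -0.031101983046402243 289.32773946426306
{'clock': 0.15, 'joints': array([-1.27660006e+00,  3.13834280e-01,  4.52582242e-02,  1.30359391e+00,
        1.62555810e-05,  1.43120388e+00]), 'joint_velocities': array([-0.001619  , -0.00134161,  0.00363233,  0.00093409,  0.00071281,
       -0.00047022]), 'effort': array([ 1.29557571e-03, -4.81062448e+01,  2.98817772e+01,  1.38750122e-02,
       -1.06275111e-04, -2.22647650e-06]), 'tcp_pos': array([ 241.57045835, -521.38579466,  230.61755622]), 'eef_rot': array([-3.06664799e+00, -6.75768780e-01,  1.41109013e-04]), 'wrist_force': array([ 0.48970798,  0.29406326, -0.99372196]), 'moment': array([-0.011545  ,  0.00054437, -0.0636701 ]), 'grasp_force': 0.0, 'width': 0.9980867655469683}
```

View pics/top1.png

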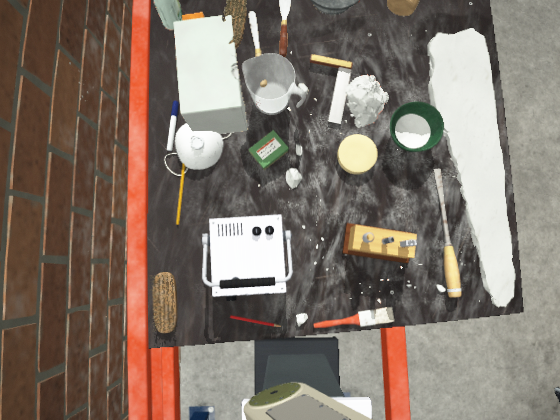

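View pics/scene1.png

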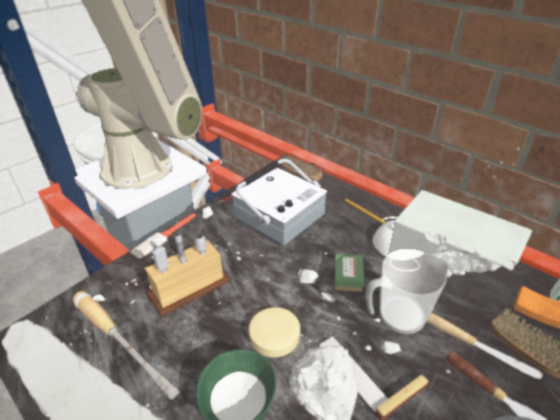

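```bash
python3 - <<'E'
import cv2,numpy as np
a=cv2.imread('pics/top1.png')[205:305,195:430]; b=cv2.imread('pics/scene1.png')[225:305,140:240]
A=cv2.resize(a,None,fx=3.4,fy=3.4,interpolation=cv2.INTER_CUBIC)
B=cv2.resize(b,None,fx=3.2,fy=3.2,interpolation=cv2.INTER_CUBIC)
c=cv2.imread('pics/scene1.png')[150:245,225:335]; C=cv2.resize(c,None,fx=2.6,fy=2.6,interpolation=cv2.INTER_CUBIC)
o=np.zeros((600,800,3),np.uint8); o[:340,:799]=A[:340,:799]; o[342:342+256,:320]=B; o[342:342+247,400:686]=C
cv2.imwrite('pics/c1.png',o)
E
```

```text
(no output)
```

View pics/c1.png

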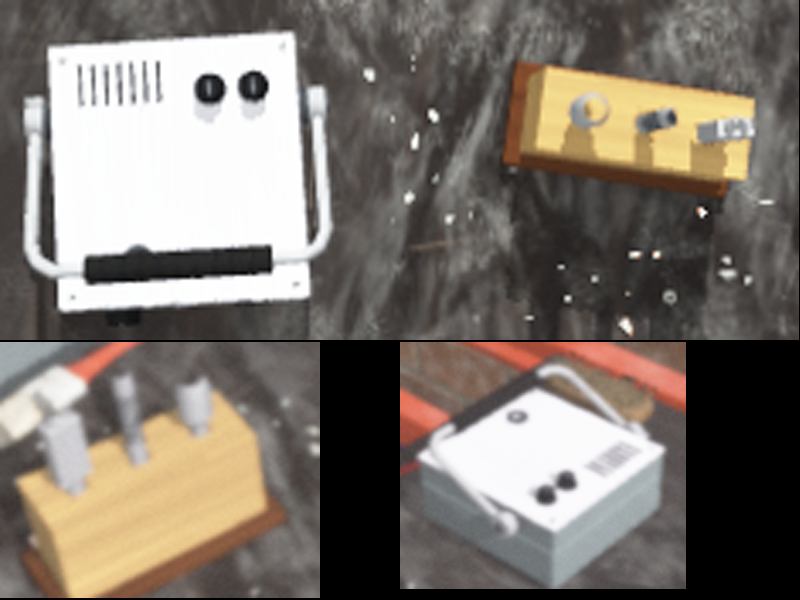

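```bash
python3 - <<'E'
from h import *
f=bot.grab_frame('top'); s=bot.grab_frame('scene')
T=lambda p:np.array(p)/3.4+[195,205]
cs=np.array([onz(f,T(p),85)[:2] for p in[(50,47),(295,33),(310,298),(60,311)]])
print(cs.round(1),cs.mean(0)); 
for i in range(4):print(np.linalg.norm(cs[i]-cs[i-1]))
d=(cs[0]+cs[1]-cs[2]-cs[3]);e=cs[0]+cs[3]-cs[1]-cs[2]
print('yaw',np.degrees(np.arctan2(d[1],d[0])),np.degrees(np.arctan2(-e[0],e[1])))
g=f['img'];m=(g.max(2)<70).astype(np.uint8)
r=np.zeros_like(m);r[274:292,215:280]=m[274:292,215:280]
n,l,st,ce=cv2.connectedComponentsWithStats(r);k=1+st[1:,4].argmax()
ys,xs=np.where(l==k);rect=cv2.minAreaRect(np.c_[xs,ys].astype(np.float32));print(rect,st[k],onz(f,ce[k],114))
for p in [(87,268),(271,259)]:print('gripend',onz(f,T(p),114))
for p in [(209,89),(253,85)]:print('fuse',onz(f,T(p),98))
h=(116/2.6+225,74/2.6+150);print('hole',onz(s,h,88))
print('fuse s',[onz(s,((x-400)/2.6+225,(y-342)/2.6+150),98) for x,y in[(546,494),(567,480)]])
bs=np.array([onz(f,T(p),85)[:2] for p in[(545,67),(755,98),(748,180),(537,157)]]);print('stand',bs,bs.mean(0))
print('head t',onz(f,T((662,118)),159))
print('base t',onz(f,T((643,123)),85))
S=lambda x,y:(x/3.2+140,(y-342)/3.2+225)
print('head s',onz(s,S(123,377),159),'base s',onz(s,S(138,460),85))
for p in [(47,420),(188,385)]:print('others',onz(s,S(*p),140))
print('st corners s',[onz(s,S(*p),85)[:2].round(1) for p in[(20,480),(220,395),(258,438),(48,512)]])
E
```

```text
[[591.4 221.4]
 [598.3  51.3]
 [417.7  44.3]
 [411.2 213.8]] [504.6526975  132.69873362]
180.3611636030858
170.20856381202213
180.68089688556313
169.64261202252064
yaw 2.3073526478066038 2.2628873752581153
((247.02040100097656, 282.57073974609375), (8.13766860961914, 54.251121520996094), 87.95458984375) [220 278  55  10 418] [443.26146568 132.11731996 114.        ]
gripend [441.05471844 191.17246273 114.        ]
gripend [445.31582759  69.74982466 114.        ]
fuse [559.40858026 110.4100913   98.        ]
fuse [561.63634553  80.4716277   98.        ]
hole [447.76218321 160.26452903  88.        ]
fuse s [array([572.51653855,  76.02804019,  98.        ]), array([571.96449861, 105.35935342,  98.        ])]
stand [[ 571.58974984 -120.75859046]
 [ 547.27870502 -265.86203787]
 [ 491.10929707 -257.6592778 ]
 [ 509.90531628 -112.75236941]] [ 529.97076705 -189.25806888]
head t [ 530.72253294 -180.97080662  159.        ]
base t [ 531.67894817 -186.85215028   85.        ]
head s [ 539.5772368  -187.88371521  159.        ] base s [ 537.57611555 -188.9062703    85.        ]
others [ 518.49044898 -234.01929501  140.        ]
others [ 556.59971853 -153.08597205  140.        ]
st corners s [array([ 496.4, -252.8]), array([ 526.4, -111.2]), array([ 579.6, -120.8]), array([ 534.3, -256. ])]
```

Call:
send_rows(
  series=[
    [1,[0,0,0],[0,0,-1]],
    [1,[0,0,0],[0,0,-1]],
    [1,[0,0,0],[0,0,-1]],
    [1,[0,0,0],[0,0,-1]],
    [1,[0,0,0],[0,0,-1]],
  ],
)

```text
clock: 0.67
tcp_pos: [241.7, -521.7, 231.2]
eef_rot: [-2.902, -1.203, -0.0]
wrist_force: [0.4, 0.1, -0.5]
width: 0.999
grasp_force: 0.0
```

Call:
send_rows(
  series=[
    [1,[0,0,0],[0,0,-1]],
    [1,[0,0,0],[0,0,-1]],
    [1,[0,0,0],[0,0,-1]],
    [1,[0,0,0],[0,0,-1]],
    [1,[0,0,0],[0,0,-1]],
  ],
)

```text
clock: 1.08
tcp_pos: [241.6, -521.7, 231.2]
eef_rot: [-2.649, -1.689, -0.0]
wrist_force: [0.2, 0.4, 0.2]
width: 0.999
grasp_force: 0.0
```

Call:
send_rows(
  series=[
    [1,[0,0,0],[0,0,-1]],
    [1,[0,0,0],[0,0,-1]],
    [1,[0,0,0],[0,0,-1]],
    [1,[0,0,0],[0,0,-1]],
    [1,[0,0,0],[0,0,-1]],
  ],
)

```text
clock: 1.5
tcp_pos: [241.7, -521.7, 231.2]
eef_rot: [-2.315, -2.123, -0.0]
wrist_force: [-0.2, -0.7, -0.1]
width: 0.999
grasp_force: 0.0
```

Call:
send_rows(
  series=[
    [1,[0,0,0],[0,0,-1]],
    [1,[0,0,0],[0,0,-0.86]],
    [1,[0.975,0.34,0],[0,0,0]],
    [1,[0.975,0.34,0],[0,0,0]],
    [1,[0.975,0.34,0],[0,0,0]],
  ],
)

```text
clock: 1.92
tcp_pos: [259.7, -461.9, 230.9]
eef_rot: [-2.177, -2.264, -0.0]
wrist_force: [-0.3, 0.5, 0.1]
width: 0.999
grasp_force: 0.0
```

Call:
send_rows(
  series=[
    [1,[0.975,0.34,0],[0,0,0]],
    [1,[0.975,0.34,0],[0,0,0]],
    [1,[0.975,0.34,0],[0,0,0]],
    [1,[0.975,0.34,0],[0,0,0]],
    [1,[0.975,0.34,0],[0,0,0]],
  ],
)

```text
clock: 2.33
tcp_pos: [289.9, -362.7, 231.3]
eef_rot: [2.177, 2.265, -0.0]
wrist_force: [0.7, -0.3, -0.3]
width: 0.999
grasp_force: 0.0
```

Call:
send_rows(
  series=[
    [1,[0.975,0.34,0],[0,0,0]],
    [1,[0.975,0.34,0],[0,0,0]],
    [1,[0.975,0.34,0],[0,0,0]],
    [1,[0.975,0.34,0],[0,0,0]],
    [1,[0.975,0.34,0],[0,0,0]],
  ],
)

```text
clock: 2.75
tcp_pos: [320.0, -263.9, 231.3]
eef_rot: [2.177, 2.265, 0.0]
wrist_force: [0.3, 0.6, -0.2]
width: 0.998
grasp_force: 0.0
```

Call:
send_rows(
  series=[
    [1,[0.975,0.34,0],[0,0,0]],
    [1,[0.975,0.34,0],[0,0,0]],
    [1,[0.975,0.34,0],[0,0,0]],
    [1,[0.975,0.34,0],[0,0,0]],
    [1,[0.975,0.34,0],[0,0,0]],
  ],
)

```text
clock: 3.17
tcp_pos: [350.0, -165.2, 231.3]
eef_rot: [2.177, 2.265, -0.0]
wrist_force: [0.2, 0.2, -0.1]
width: 0.999
grasp_force: 0.0
```

Call:
send_rows(
  series=[
    [1,[0.975,0.34,0],[0,0,0]],
    [1,[0.975,0.34,0],[0,0,0]],
    [1,[0.975,0.34,0],[0,0,0]],
    [1,[0.975,0.34,0],[0,0,0]],
    [1,[0.975,0.34,0],[0,0,0]],
  ],
)

```text
clock: 3.58
tcp_pos: [380.1, -66.3, 231.3]
eef_rot: [2.176, 2.265, 0.0]
wrist_force: [1.1, -0.9, -0.4]
width: 1.001
grasp_force: 0.0
```

Call:
send_rows(
  series=[
    [1,[0.975,0.34,0],[0,0,0]],
    [1,[0.975,0.34,0],[0,0,0]],
    [1,[0.975,0.34,0],[0,0,0]],
    [1,[0.975,0.34,0],[0,0,0]],
    [1,[0.975,0.34,0],[0,0,0]],
  ],
)

```text
clock: 4.0
tcp_pos: [410.2, 32.5, 231.3]
eef_rot: [2.176, 2.265, 0.0]
wrist_force: [0.7, -0.9, 0.1]
width: 1.002
grasp_force: 0.0
```

Call:
send_rows(
  series=[
    [1,[0.975,0.34,0],[0,0,0]],
    [1,[0.975,0.34,0],[0,0,0]],
    [1,[0.975,0.34,0],[0,0,0]],
    [1,[0.975,0.34,0],[0,0,0]],
    [1,[0.975,0.34,0],[0,0,0]],
  ],
)

```text
clock: 4.42
tcp_pos: [440.2, 131.3, 231.3]
eef_rot: [2.176, 2.266, -0.0]
wrist_force: [1.2, -0.3, 0.2]
width: 0.999
grasp_force: 0.0
```

```bash
python3 - <<'E'
from h import *
f=grab('wrist','w2.png'); s=bot.sense(); print(s['tcp_pos'],s['eef_rot'])
for X in[(440.8,130.1,114),(443.8,160.3,88)]:print(proj(f,X))
E
```

```text
[441.37319358 133.72076617 231.24050663] [-2.17393226 -2.26714191 -0.00379816]
[277.58858091 207.29601068]
[281.86752751 170.98417064]
```

View pics/w2.png

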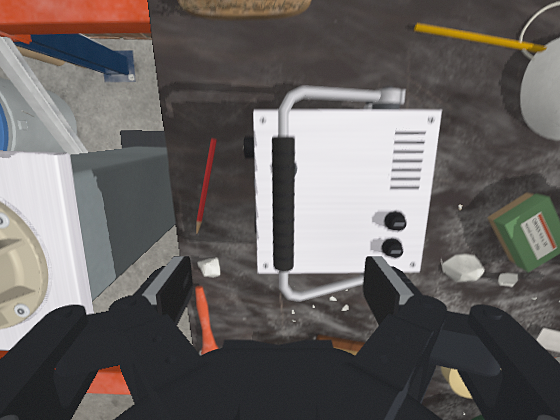

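```bash
python3 - <<'E'
from h import *
f=grab('wrist')
print('grip',onz(f,(283.5,203.5),114),onz(f,(284,137),114),onz(f,(283,270),114))
c=np.array([onz(f,p,85)[:2] for p in[(253,110),(442,110),(422,273),(257,273)]]);print(c,c.mean(0))
print('fuse',onz(f,(395,220),98),onz(f,(391,247),98))
E
```

```text
grip [447.36881071 136.69878893 114.        ] [444.94840067 196.15837724 114.        ] [450.1324701   69.28768788 114.        ]
[[415.21136574 219.18643823]
 [595.12020468 227.8003531 ]
 [605.68776065  56.72065423]
 [423.05762068  49.68749185]] [509.76923794 138.34873435]
fuse [560.13561527 120.48253261  98.        ] [560.43719339  91.44753248  98.        ]
```

Call:
send_rows(
  series=[
    [1,[0,0.18,0.8],[0,0,0]],
    [1,[0,0,1],[0,0,0]],
    [1,[0,0,1],[0,0,0]],
    [1,[0,0,1],[0,0,0]],
    [1,[0,0,1],[0,0,0]],
  ],
)

```text
clock: 4.93
tcp_pos: [443.4, 129.7, 134.5]
eef_rot: [2.177, 2.265, -0.0]
wrist_force: [0.1, -0.3, -0.8]
width: 0.998
grasp_force: 0.0
```

Call:
send_rows(
  series=[
    [1,[0,0,1],[0,0,0]],
    [1,[0,0,1],[0,0,0]],
    [1,[0,0,0],[0,0,0]],
    [0.4,[0,0,0],[0,0,0]],
    [0.4,[0,0,0],[0,0,0]],
  ],
)

```text
clock: 5.35
tcp_pos: [444.2, 130.0, 96.2]
eef_rot: [2.177, 2.265, 0.001]
wrist_force: [-0.0, 0.4, 0.3]
width: 0.751
grasp_force: 0.0
```

Call:
send_rows(
  series=[
    [0.1,[0,0,0],[0,0,0]],
    [0,[0,0,0],[0,0,0]],
    [0,[0,0,0],[0,0,0]],
    [0,[0,0,0],[0,0,0]],
    [0,[0,0,0],[0,0,0]],
  ],
)

```text
clock: 5.77
tcp_pos: [444.6, 130.4, 95.8]
eef_rot: [2.175, 2.265, 0.002]
wrist_force: [2.0, 0.3, -0.5]
width: 0.22
grasp_force: 58.5
```

```bash
python3 - <<'E'
import numpy as np
ph=np.radians(158.5)-np.linspace(0,2.04,21)
x=112*np.cos(ph);z=112*np.sin(ph)
for a,b in zip(np.diff(x)/20,-np.diff(z)/20):print(f'{a:.2f},{b:.2f}')
E
```

```text
0.24,-0.52
0.29,-0.49
0.34,-0.46
0.38,-0.42
0.42,-0.38
0.46,-0.34
0.49,-0.29
0.52,-0.24
0.54,-0.18
0.56,-0.13
0.57,-0.07
0.57,-0.01
0.57,0.05
0.56,0.10
0.55,0.16
0.53,0.21
0.50,0.27
0.47,0.32
0.44,0.36
0.40,0.41
```

Call:
send_rows(
  series=[
    [0,[0,0.24,-0.52],[0,0,0]],
    [0,[0,0.29,-0.49],[0,0,0]],
    [0,[0,0.34,-0.46],[0,0,0]],
    [0,[0,0.38,-0.42],[0,0,0]],
    [0,[0,0.42,-0.38],[0,0,0]],
  ],
)

```text
clock: 6.18
tcp_pos: [473.5, 131.7, 139.3]
eef_rot: [-2.172, -2.262, 0.009]
wrist_force: [-8.2, 0.2, 0.6]
width: 0.214
grasp_force: 59.3
```

Call:
send_rows(
  series=[
    [0,[0,0.46,-0.34],[0,0,0]],
    [0,[0,0.49,-0.29],[0,0,0]],
    [0,[0,0.52,-0.24],[0,0,0]],
    [0,[0,0.54,-0.18],[0,0,0]],
    [0,[0,0.56,-0.13],[0,0,0]],
  ],
)

```text
clock: 6.6
tcp_pos: [524.8, 134.1, 165.1]
eef_rot: [-2.172, -2.263, 0.007]
wrist_force: [-12.9, -0.2, 12.4]
width: 0.213
grasp_force: 61.8
```

Call:
send_rows(
  series=[
    [0,[0,0.57,-0.07],[0,0,0]],
    [0,[0,0.57,-0.01],[0,0,0]],
    [0,[0,0.57,0.05],[0,0,0]],
    [0,[0,0.56,0.1],[0,0,0]],
    [0,[0,0.55,0.16],[0,0,0]],
  ],
)

```text
clock: 7.02
tcp_pos: [582.8, 136.6, 160.1]
eef_rot: [-2.173, -2.264, 0.004]
wrist_force: [-9.4, 0.4, 10.0]
width: 0.207
grasp_force: 64.0
```

Call:
send_rows(
  series=[
    [0,[0,0.53,0.21],[0,0,0]],
    [0,[0,0.5,0.27],[0,0,0]],
    [0,[0,0.47,0.32],[0,0,0]],
    [0,[0,0.44,0.36],[0,0,0]],
    [0,[0,0.4,0.41],[0,0,0]],
  ],
)

```text
clock: 7.43
tcp_pos: [629.9, 138.7, 128.0]
eef_rot: [-2.173, -2.264, 0.003]
wrist_force: [-4.3, 2.4, 5.5]
width: 0.214
grasp_force: 65.3
```

Call:
send_rows(
  series=[
    [0,[0,0,0],[0,0,0]],
    [0,[0,0,0],[0,0,0]],
  ],
)

```text
clock: 7.6
tcp_pos: [630.8, 138.7, 126.6]
eef_rot: [-2.174, -2.264, 0.001]
wrist_force: [-0.5, 4.4, -7.1]
width: 0.213
grasp_force: 64.7
```

Call:
send_rows(
  series=[
    [0.5,[0,0,0],[0,0,0]],
    [1,[0,0,0],[0,0,0]],
    [1,[0,0,0],[0,0,0]],
    [1,[0,0,0],[0,0,0]],
    [1,[0,0,-0.5],[0,0,0]],
  ],
)

```text
clock: 8.02
tcp_pos: [630.5, 137.4, 137.3]
eef_rot: [-2.176, -2.264, 0.003]
wrist_force: [-0.2, 0.3, -0.0]
width: 0.907
grasp_force: 0.0
```

Call:
send_rows(
  series=[
    [1,[0,0,-1],[0,0,0]],
    [1,[0,0,-1],[0,0,0]],
    [1,[0,0,-1],[0,0,0]],
    [1,[0,0,-1],[0,0,0]],
    [1,[0,0,-1],[0,0,0]],
  ],
)

```text
clock: 8.43
tcp_pos: [631.6, 137.6, 240.7]
eef_rot: [2.176, 2.264, 0.001]
wrist_force: [0.3, -0.2, -0.6]
width: 1.001
grasp_force: 0.0
```

Call:
send_rows(
  series=[
    [1,[-0.18,-0.92,0],[0,0,0]],
    [1,[-0.18,-0.92,0],[0,0,0]],
    [1,[-0.18,-0.92,0],[0,0,0]],
    [1,[-0.18,-0.92,0],[0,0,0]],
    [1,[-0.18,-0.92,0],[0,0,0]],
  ],
)

```text
clock: 8.85
tcp_pos: [539.7, 115.8, 239.6]
eef_rot: [2.176, 2.264, 0.002]
wrist_force: [-0.6, -0.1, -0.8]
width: 1.0
grasp_force: 0.0
```

Call:
send_rows(
  series=[
    [1,[-0.18,-0.92,0],[0,0,0]],
    [1,[-0.18,-0.92,0],[0,0,0]],
    [1,[-0.18,-0.92,0],[0,0,0]],
    [1,[-0.18,-0.92,0],[0,0,0]],
    [1,[-0.18,-0.92,0],[0,0,0]],
  ],
)

```text
clock: 9.27
tcp_pos: [448.5, 94.1, 239.5]
eef_rot: [2.176, 2.264, 0.002]
wrist_force: [0.1, 0.2, 0.5]
width: 0.999
grasp_force: 0.0
```

Call:
send_rows(
  series=[
    [1,[0,0,0],[0,0,0]],
    [1,[0,0,0],[0,0,0]],
  ],
)

```text
clock: 9.43
tcp_pos: [449.1, 94.3, 239.7]
eef_rot: [2.176, 2.264, 0.003]
wrist_force: [-0.0, 0.3, 0.6]
width: 0.999
grasp_force: 0.0
```

```bash
python3 - <<'E'
from h import *
f=grab('wrist','w3.png'); s=bot.sense(); print(s['tcp_pos'],s['eef_rot'])
print(proj(f,(446,160.3,88)))
E
```

```text
[449.9328201   94.42430916 239.49431607] [2.17545663 2.26359068 0.00298024]
[276.0991484  131.90317364]
```

View pics/w3.png

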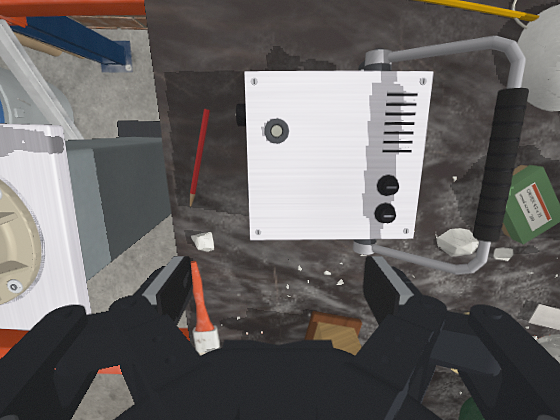

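```bash
python3 - <<'E'
from h import *
f=bot.grab_frame('wrist'); t=bot.grab_frame('top'); s=bot.grab_frame('scene')
def dark(f,X,hw=14):
    u,v=proj(f,X).round().astype(int); g=f['img'][v-hw:v+hw,u-hw:u+hw].max(2)
    m=(g<np.percentile(g,95)*0.72).astype(np.uint8)
    n,l,st,c=cv2.connectedComponentsWithStats(m); k=1+st[1:,4].argmax()
    ys,xs=np.where(l==k);cc,r=cv2.minEnclosingCircle(np.c_[xs,ys].astype(np.float32))
    p=(st[k,0]+st[k,2]/2-.5+u-hw,st[k,1]+st[k,3]/2-.5+v-hw); return p,st[k],cc,onz(f,p,88)
print('w',dark(f,(446,161,88),20));print('t',dark(t,(446,161,88),7));print('s',dark(s,(446,161,88),9))
print('wrist grip',onz(f,(498,165),146),'expect',446+185.,)
cs=[]
for nm,g in(('t',t),('s',s)):cv2.imwrite(f'pics/{nm}4.png',g['img'][:,:,::-1])
a=t['img'][215:285,330:430];b=s['img'][225:305,140:240];d=s['img'][150:245,225:335]
o=np.zeros((600,800,3),np.uint8)
for im,k,x,y in((a,4,0,0),(b,4,400,0),(d,2.5,0,330)):
    q=cv2.resize(im,None,fx=k,fy=k,interpolation=cv2.INTER_CUBIC);o[y:y+q.shape[0],x:x+q.shape[1]]=q
cv2.imwrite('pics/c4.png',o[:,:,::-1])
E
```

```text
w ((np.float64(275.0), np.float64(130.5)), array([  8,   7,  25,  26, 433], dtype=int32), (19.787233352661133, 19.51595687866211), array([445.69252906, 161.69339556,  88.        ]))Traceback (most recent call last):
  File "<stdin>", line 9, in <module>
  File "<stdin>", line 6, in dark
ValueError: attempt to get argmax of an empty sequence
```

Call:
send_rows(
  series=[
    [1,[0,0,0],[0,0,0.9]],
    [1,[0,0,0],[0,0,0.9]],
    [1,[0,0,0],[0,0,0.9]],
    [1,[-0.92,0.385,0],[0,0,0]],
    [1,[-0.92,0.385,0],[0,0,0]],
  ],
)

```text
clock: 10.05
tcp_pos: [459.6, 56.1, 238.1]
eef_rot: [-2.378, -2.053, 0.0]
wrist_force: [0.9, 0.3, 0.3]
width: 0.998
grasp_force: 0.0
```

Call:
send_rows(
  series=[
    [1,[-0.92,0.385,0],[0,0,0]],
    [1,[-0.92,0.385,0],[0,0,0]],
    [1,[-0.92,0.385,0],[0,0,0]],
    [1,[-0.92,0.385,0],[0,0,0]],
    [1,[-0.92,0.385,0],[0,0,0]],
  ],
)

```text
clock: 10.47
tcp_pos: [484.4, -41.9, 238.0]
eef_rot: [-2.38, -2.051, 0.0]
wrist_force: [-0.2, -0.3, -0.2]
width: 1.002
grasp_force: 0.0
```

Call:
send_rows(
  series=[
    [1,[-0.92,0.385,0],[0,0,0]],
    [1,[-0.92,0.385,0],[0,0,0]],
    [1,[-0.92,0.385,0],[0,0,0]],
    [1,[-0.92,0.385,0],[0,0,0]],
    [1,[-0.92,0.385,0],[0,0,0]],
  ],
)

```text
clock: 10.88
tcp_pos: [508.8, -138.8, 237.9]
eef_rot: [-2.38, -2.05, 0.0]
wrist_force: [-0.6, 0.1, 0.8]
width: 1.004
grasp_force: 0.0
```

Call:
send_rows(
  series=[
    [1,[-0.92,0.385,0],[0,0,0]],
    [1,[-0.92,0.385,0],[0,0,0]],
    [1,[-0.92,0.385,0],[0,0,0]],
    [1,[-0.92,0.385,0],[0,0,0]],
    [1,[-0.92,0.385,0],[0,0,0]],
  ],
)

```text
clock: 11.3
tcp_pos: [533.2, -235.5, 237.7]
eef_rot: [-2.38, -2.05, 0.0]
wrist_force: [0.4, -0.4, -0.3]
width: 0.999
grasp_force: 0.0
```

Call:
send_rows(
  series=[
    [1,[0,0,0],[0,0,0]],
    [1,[0,0,0],[0,0,0]],
  ],
)

```text
clock: 11.47
tcp_pos: [532.8, -235.2, 237.3]
eef_rot: [-2.381, -2.048, 0.0]
wrist_force: [-1.3, 0.1, -0.1]
width: 1.004
grasp_force: 0.0
```

```bash
python3 - <<'E'
from h import *
f=grab('wrist'); s=bot.sense(); print(s['clock'],s['tcp_pos'],s['eef_rot'])
print(proj(f,(534,-186,159)),proj(f,(534,-186,85)))
t=bot.grab_frame('top')
a=f['img'];b=t['img'][205:305,195:335]
o=np.zeros((600,800,3),np.uint8);o[:420,:560]=a
q=cv2.resize(b,None,fx=1.7,fy=1.7);o[:170,560:798]=q
e=bot.grab_frame('scene')['img'][150:245,225:335];q=cv2.resize(e,None,fx=2.1,fy=2.1);o[200:200+q.shape[0],560:560+q.shape[1]]=q
cv2.imwrite('pics/c5.png',o[:,:,::-1])
E
```

```text
11.5167 [ 532.50505908 -234.29049747  237.58250864] [-2.37966438e+00 -2.04899917e+00  2.96224803e-04]
[268.77898883 156.36551521] [270.98782954 149.94006734]
```

View pics/c5.png

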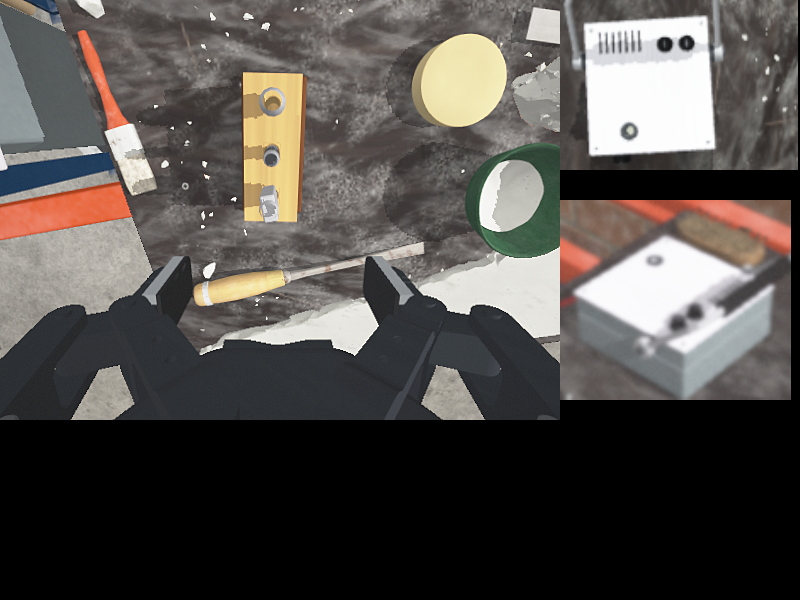

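```bash
python3 - <<'E'
from h import *
f=grab('wrist'); t=grab('top');s=grab('scene')
q=cv2.resize(f['img'][135:175,250:290],None,fx=10,fy=10,interpolation=cv2.INTER_CUBIC)
cv2.imwrite('pics/c6.png',q[:,:,::-1])
def ring(f,X,hw):
    u,v=proj(f,X).round().astype(int); g=f['img'][v-hw:v+hw+1,u-hw:u+hw+1].max(2)
    m=(g<165); ys,xs=np.where(m); p=((xs.min()+xs.max())/2+u-hw,(ys.min()+ys.max())/2+v-hw)
    return p,np.ptp(xs)+1,np.ptp(ys)+1,onz(f,p,88)
print('t',ring(t,(446,161,88),8),onz(t,(69/1.7+195,131/1.7+205),88))
print('s',ring(s,(446,161,88),10),onz(s,(95/2.1+225,60/2.1+150),88))
for p in[(270,161),(269,160)]:print(onz(f,p,159))
print(onz(f,(272,150),85))
print('stand c',np.mean([onz(f,p,85) for p in[(244,72),(302,73),(298,222),(244,220)]],0),onz(f,(244,72),85),onz(f,(244,220),85),onz(f,(302,73),85))
E
```

```text
t ((np.float64(235.5), np.float64(281.5)), np.int64(10), np.int64(10), array([444.85840439, 160.48634741,  88.        ])) [443.58288248 160.28857691  88.        ]
s ((np.float64(269.0), np.float64(174.0)), np.int64(21), np.int64(13), array([430.72578352, 174.81869378,  88.        ])) [449.38195015 161.03994629  88.        ]
[ 533.8004197  -187.89280494  159.        ]
[ 533.1686933  -187.04189563  159.        ]
[ 534.44340568 -184.5427928    85.        ]
stand c [ 534.17755825 -185.86540684   85.        ] [ 519.36092702 -109.40084822   85.        ] [ 493.81007555 -252.56841262   85.        ] [ 573.06907272 -118.27478564   85.        ]
```

View pics/c6.png

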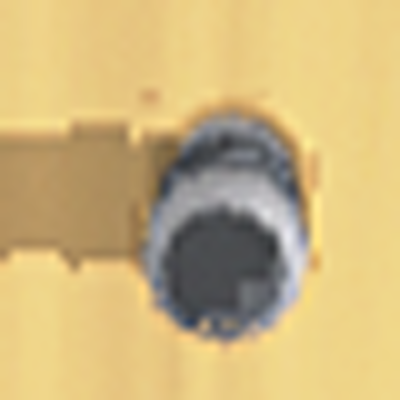

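Call:
send_rows(
  series=[
    [1,[0.8,-0.08,0],[0,0,0]],
    [1,[0.8,-0.08,0],[0,0,0]],
    [1,[0.8,-0.08,0],[0,0,0]],
    [1,[0,0,0],[0,0,0]],
    [1,[0,0,0.72],[0,0,0]],
  ],
)

```text
clock: 12.18
tcp_pos: [536.2, -185.0, 226.8]
eef_rot: [2.374, 2.05, 0.003]
wrist_force: [1.0, -0.2, -0.3]
width: 0.993
grasp_force: 0.0
```

Call:
send_rows(
  series=[
    [1,[0,0,1],[0,0,0]],
    [1,[0,0,1],[0,0,0]],
    [1,[0,0,1],[0,0,0]],
    [1,[0,0,1],[0,0,0]],
    [1,[0,0,1],[0,0,0]],
  ],
)

```text
clock: 12.6
tcp_pos: [534.7, -185.5, 123.3]
eef_rot: [2.379, 2.051, 0.0]
wrist_force: [0.3, -0.3, 0.2]
width: 0.998
grasp_force: 0.0
```

Call:
send_rows(
  series=[
    [1,[0,0,1],[0,0,0]],
    [1,[0,0,0],[0,0,0]],
    [1,[0,0,0],[0,0,0]],
    [0.4,[0,0,0],[0,0,0]],
    [0.3,[0,0,0],[0,0,0]],
  ],
)

```text
clock: 13.02
tcp_pos: [535.8, -186.4, 105.6]
eef_rot: [2.378, 2.049, 0.002]
wrist_force: [0.7, -0.2, 0.1]
width: 0.748
grasp_force: 0.0
```

Call:
send_rows(
  series=[
    [0.1,[0,0,0],[0,0,0]],
    [0,[0,0,0],[0,0,0]],
    [0,[0,0,0],[0,0,0]],
    [0,[0,0,0],[0,0,0]],
    [0,[0,0,0],[0,0,0]],
  ],
)

```text
clock: 13.43
tcp_pos: [534.5, -186.1, 104.4]
eef_rot: [2.38, 2.05, -0.001]
wrist_force: [-1.4, -0.3, 4.1]
width: 0.137
grasp_force: 58.3
```

Call:
send_rows(
  series=[
    [0,[0,0,-0.5],[0,0,0]],
    [0,[0,0,-1],[0,0,0]],
    [0,[0,0,-1],[0,0,0]],
    [0,[0,0,-1],[0,0,0]],
    [0,[0,0,-1],[0,0,0]],
  ],
)

```text
clock: 13.85
tcp_pos: [534.6, -185.9, 195.1]
eef_rot: [-2.38, -2.051, 0.0]
wrist_force: [-0.4, -0.2, -0.8]
width: 0.139
grasp_force: 58.8
```

Call:
send_rows(
  series=[
    [0,[0,0,-1],[0,0,0]],
    [0,[0,0,-1],[0,0,0]],
    [0,[0,0,0],[0,0,0]],
    [0,[0,0,0],[0,0,0]],
  ],
)

```text
clock: 14.18
tcp_pos: [535.5, -186.4, 235.1]
eef_rot: [2.378, 2.049, 0.002]
wrist_force: [-0.2, -0.4, -1.8]
width: 0.135
grasp_force: 58.8
```

Call:
send_rows(
  series=[
    [0,[0.917,-0.385,0],[0,0,0]],
    [0,[0.917,-0.385,0],[0,0,0]],
    [0,[0.917,-0.385,0],[0,0,0]],
    [0,[0.917,-0.385,0],[0,0,0]],
    [0,[0.917,-0.385,0],[0,0,0]],
  ],
)

```text
clock: 14.6
tcp_pos: [509.0, -88.5, 232.1]
eef_rot: [-2.378, -2.049, 0.002]
wrist_force: [0.4, 1.0, -1.1]
width: 0.136
grasp_force: 58.8
```

Call:
send_rows(
  series=[
    [0,[0.917,-0.385,0],[0,0,0]],
    [0,[0.917,-0.385,0],[0,0,0]],
    [0,[0.917,-0.385,0],[0,0,0]],
    [0,[0.917,-0.385,0],[0,0,0]],
    [0,[0.917,-0.385,0],[0,0,0]],
  ],
)

```text
clock: 15.02
tcp_pos: [484.4, 7.8, 232.2]
eef_rot: [-2.379, -2.049, 0.003]
wrist_force: [0.2, -0.2, -1.1]
width: 0.136
grasp_force: 58.8
```

Call:
send_rows(
  series=[
    [0,[0.917,-0.385,0],[0,0,0]],
    [0,[0.917,-0.385,0],[0,0,0]],
    [0,[0.917,-0.385,0],[0,0,0]],
    [0,[0.917,-0.385,0],[0,0,0]],
    [0,[0.917,-0.385,0],[0,0,0]],
  ],
)

```text
clock: 15.43
tcp_pos: [459.9, 104.0, 232.3]
eef_rot: [-2.379, -2.049, 0.003]
wrist_force: [-0.4, -0.6, -1.3]
width: 0.132
grasp_force: 58.8
```

Call:
send_rows(
  series=[
    [0,[0.917,-0.385,0],[0,0,0]],
    [0,[0.917,-0.385,0],[0,0,0]],
    [0,[0.917,-0.385,0],[0,0,0]],
    [0,[0,0,0.5],[0,0,0]],
    [0,[0,0,0.5],[0,0,0]],
  ],
)

```text
clock: 15.85
tcp_pos: [445.9, 161.6, 212.4]
eef_rot: [-2.378, -2.053, 0.001]
wrist_force: [0.1, -0.1, -0.9]
width: 0.131
grasp_force: 58.8
```

Call:
send_rows(
  series=[
    [0,[0,0,0.5],[0,0,0]],
    [0,[0,0,0],[0,0,0]],
    [0,[0,0,0],[0,0,0]],
  ],
)

```text
clock: 16.1
tcp_pos: [445.7, 160.0, 202.4]
eef_rot: [-2.38, -2.048, 0.004]
wrist_force: [-0.2, -0.2, -1.7]
width: 0.131
grasp_force: 58.8
```

```bash
python3 - <<'E'
from h import *
w=grab('wrist'); t=grab('top');s=grab('scene'); st=bot.sense(); print(st['clock'],st['tcp_pos'],st['eef_rot'])
p=st['tcp_pos']; tip=p-[0,0,87.4]
o=np.zeros((600,800,3),np.uint8)
u,v=proj(w,(446.5,161,88)).round().astype(int);print('w',u,v,proj(w,tip))
a=w['img'][120:400,180:400];o[:560,:440]=cv2.resize(a,None,fx=2,fy=2)
u,v=proj(s,(446.5,161,100)).round().astype(int);print('s',u,v,'tip',proj(s,tip),'hole',proj(s,(446.5,161,88)))
a=s['img'][v-45:v+30,u-45:u+45];o[:300,440:800]=cv2.resize(a,None,fx=4,fy=4,interpolation=cv2.INTER_CUBIC)
u,v=proj(t,(446.5,161,88)).round().astype(int);print('t',u,v)
a=t['img'][v-35:v+35,u-45:u+45];o[310:590,440:800]=cv2.resize(a,None,fx=4,fy=4,interpolation=cv2.INTER_CUBIC)
cv2.imwrite('pics/c7.png',o[:,:,::-1])
E
```

```text
16.25 [446.89559478 160.43109497 204.09167274] [2.38095934e+00 2.04900424e+00 4.64878763e-04]
w 278 206 [278.59229561 215.12269268]
s 269 174 tip [269.13353134 169.35385637] hole [269.47982265 178.17710891]
t 235 281
```

View pics/c7.png

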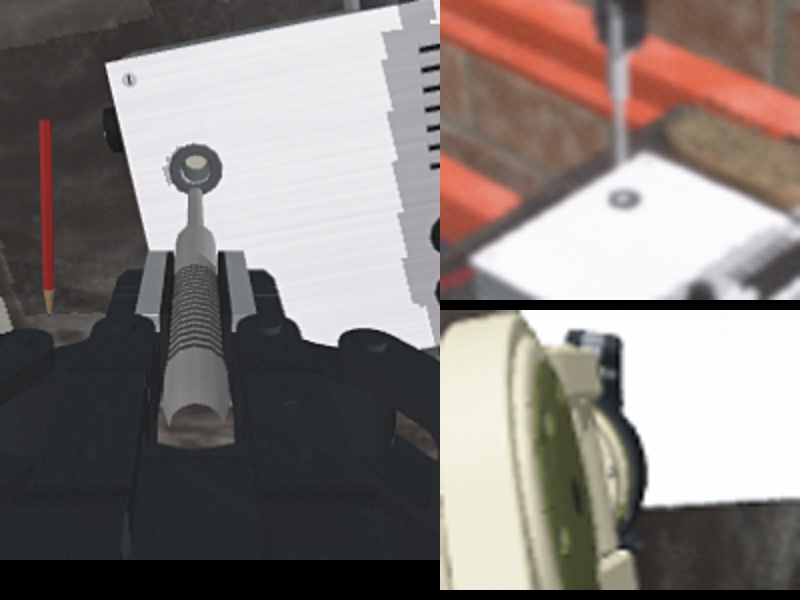

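```bash
python3 - <<'E'
from h import *
w=grab('wrist');s=grab('scene');st=bot.sense();print(st['tcp_pos'])
for p in[(277.8,204.7),(278,204)]:print(onz(w,p,88),onz(w,p,86))
print('tip w',onz(w,(278,215),st['tcp_pos'][2]-87.4), 's hole',onz(s,(270,178.5),88),'s tip',onz(s,(269,170.5),st['tcp_pos'][2]-87.4))
E
```

```text
[446.99096897 160.67220909 204.36812385]
[447.96210588 161.97512417  88.        ] [447.88973581 161.46737479  86.        ]
[448.24178986 162.60355406  88.        ] [448.17159291 162.10068753  86.        ]
tip w [447.87728765 160.65177975 116.96812385] s hole [448.66034927 160.84558823  88.        ] s tip [450.99992516 155.86436965 116.96812385]
```

Call:
send_rows(
  series=[
    [0,[0.05,0.02,0.5],[0,0,0]],
    [0,[0,0,0.5],[0,0,0]],
    [0,[0,0,0.4],[0,0,0]],
    [0,[0,0,0.3],[0,0,0]],
    [0,[0,0,0.2],[0,0,0]],
  ],
)

```text
clock: 16.77
tcp_pos: [446.2, 161.8, 164.3]
eef_rot: [-2.379, -2.05, 0.003]
wrist_force: [0.2, 0.2, -1.8]
width: 0.136
grasp_force: 58.8
```

Call:
send_rows(
  series=[
    [0,[0,0,0.2],[0,0,0]],
    [0,[0,0,0.2],[0,0,0]],
    [0,[0,0,0],[0,0,0]],
  ],
)

```text
clock: 17.02
tcp_pos: [446.6, 161.8, 157.1]
eef_rot: [-2.38, -2.05, 0.001]
wrist_force: [0.3, 0.5, -1.5]
width: 0.137
grasp_force: 58.8
```

Call:
send_rows(
  series=[
    [0,[0,0,0.2],[0,0,0]],
    [0,[0,0,0.2],[0,0,0]],
    [0,[0,0,0.15],[0,0,0]],
    [0,[0,0,0],[0,0,0]],
  ],
)

```text
clock: 17.35
tcp_pos: [447.5, 162.0, 146.9]
eef_rot: [2.38, 2.05, 0.001]
wrist_force: [0.3, 0.2, 3.3]
width: 0.136
grasp_force: 59.3
```

Call:
send_rows(
  series=[
    [0,[0,0,0.1],[0,0,0]],
    [0,[0,0,0],[0,0,0]],
    [0,[0,0,0],[0,0,0]],
  ],
)

```text
clock: 17.6
tcp_pos: [447.5, 162.0, 145.4]
eef_rot: [2.379, 2.05, 0.002]
wrist_force: [-1.1, 0.9, 3.2]
width: 0.134
grasp_force: 59.5
```

Call:
send_rows(
  series=[
    [0,[0,0,0.05],[0,0,0]],
    [0,[0,0,0],[0,0,0]],
    [0,[0,0,0],[0,0,0]],
  ],
)

```text
clock: 17.85
tcp_pos: [447.8, 162.0, 145.2]
eef_rot: [2.379, 2.05, 0.003]
wrist_force: [-0.9, 0.1, 10.3]
width: 0.134
grasp_force: 60.1
```

Call:
send_rows(
  series=[
    [0,[0,0,0.03],[0,0,0]],
    [0,[0,0,0],[0,0,0]],
    [0,[0,0,0],[0,0,0]],
    [0,[0,0,0],[0,0,0]],
    [0,[0,0,0],[0,0,0]],
  ],
)

```text
clock: 18.27
tcp_pos: [447.9, 162.1, 145.1]
eef_rot: [2.379, 2.05, 0.004]
wrist_force: [-2.5, -1.1, 14.0]
width: 0.138
grasp_force: 60.7
```

Call:
send_rows(
  series=[
    [0,[0,0,0],[0,0,0]],
    [0,[0,0,0],[0,0,0]],
    [0,[0,0,0],[0,0,0]],
    [0,[0,0,0],[0,0,0]],
    [0,[0,0,0],[0,0,0]],
  ],
)

```text
clock: 18.68
tcp_pos: [447.9, 162.1, 145.1]
eef_rot: [2.379, 2.05, 0.004]
wrist_force: [-2.1, 0.2, 13.2]
width: 0.137
grasp_force: 60.7
```

```bash
python3 - <<'E'
from h import *
w=grab('wrist');s=grab('scene')
o=np.zeros((420,800,3),np.uint8);o[:,:400]=w['img'][:,120:520];o[:,400:]=cv2.resize(s['img'][130:260,180:304],(400,420))
cv2.imwrite('pics/c8.png',o[:,:,::-1])
E
```

```text
(no output)
```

View pics/c8.png

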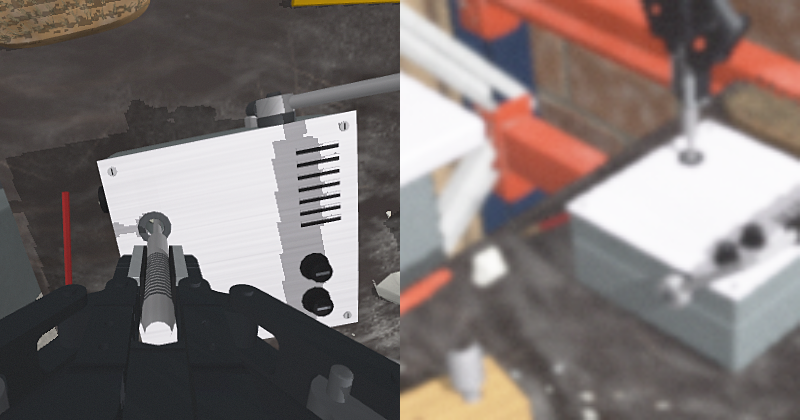

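```bash
python3 -c "
from bench import bot
print(bot.hand_in())"
```

```text
the job is handed in; nothing more can be done
None
```

The job is handed in, with no verdict returned: the handle is over at the back, and the gripped punch is in the reset hole, pressing the button against its stop with about 13 N at 18.7 s of the 54 s; nothing else was knocked that I could see, though I did not re-measure the other tools or loose things.

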